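Make up two repair kits

TASK

Make up the two repair kits for today's jobs: the heat sink and the tall capacitor go in the slim tray, the transformer and the short capacitor in the broad tray. In each tray the capacitor belongs in the smaller bay and the other part in the larger one; each part stands upright and flat on the floor of its bay, not on the rims. Leave the loudspeaker and the wire reel where they are.

Things in the scene. Friction and masses are not known exactly. Their poses are not given: they have to be found in the camera images.
- tall_capacitor_mid (a point): Tall can capacitor: upright black cylinder with an aluminium top, diameter 35 mm, height 80 mm, loose, about 0.1 kg. The point is its centre, 40 mm above its underside; z is its axis, up.
- short_capacitor_mid (a point): Short can capacitor: same look and diameter (35 mm) but only 52 mm high, loose, about 0.07 kg. The point is its centre, 26 mm above its underside; z is its axis, up.
- heat_sink_mid (a point): Finned aluminium heat sink, a comb-like block 96 mm long (x) x 38 mm wide (y, over the fin ends) x 52 mm high, loose, about 0.22 kg. The point is its centre, 26 mm above its underside. It can be gripped across the 38 mm, on the fin ends.
- transformer_mid (a point): Small mains transformer: dark laminated core with a copper winding, overall block 58 mm (x) x 44 mm (y) x 54 mm high, loose, about 0.42 kg. The point is its centre, 27 mm above its underside. It can be gripped across the 44 mm, on the winding's sides.
- loudspeaker_mid (a point): Bare round loudspeaker lying face up among the stock, diameter 78 mm, height 40 mm, loose. Not wanted in either kit. The point is on its axis 17 mm above its underside.
- wire_reel_mid (a point): Reel of wire, a flanged spool standing on one flange among the stock, diameter 60 mm, height 45 mm, loose. Not wanted in either kit. The point is its centre, 22.5 mm above its underside.
- slim_tray: Slim kit tray, 184 mm long (x) x 66 mm wide (y). Dark grey floor, thin aluminium rims, fixed to the bench; floor 3 mm thick, outer rims and divider 4 mm thick with their tops 9 mm above the bench. Origin: centre of its underside, on the bench; x axis along its length, z up. One divider makes two bays: a long one, 116 x 58 mm inside, centred at x = -30 mm, y = 0, and a small one, 56 x 58 mm inside, centred at x = +60 mm, y = 0.
- broad_tray: Broad kit tray, 148 mm long (x) x 92 mm wide (y). Dark grey floor, thin aluminium rims, fixed to the bench; floor 3 mm thick, outer rims and divider 4 mm thick with their tops 9 mm above the bench. Origin: centre of its underside, on the bench; x axis along its length, z up. One divider makes two bays: a square one, 84 x 84 mm inside, centred at x = -28 mm, y = 0, and a narrow one, 52 x 84 mm inside, centred at x = +44 mm, y = 0.

How it is judged:
By the outcome, as a careful person would: the job done as asked, in the order asked, and still so for the second after the job is handed in, with the robot touching nothing.
It also fails if it takes over 112 s, if anything falls off the work surface, if the arm or the gripper's body presses on something with over 40 N, if the wrist force passes 120 N, or if a joint passes its speed limit or range.

ROBOT

A 7-joint arm with a two-finger parallel gripper is mounted at the origin on the work surface. World frame = base frame: x ahead of the robot, y to its left, z up, the work surface at z = 0. Lengths are in m, angles in rad, forces in N, time in s.
With the tool pointing down it reaches from about 0.35 to 0.9 m from the base axis. Payload 8.1 kg.
Tool frame: the origin (TCP) lies midway between the tips of the shut fingers; the grasp point (between the pads) lies 19 mm behind it; x points along the fingers, y is the direction in which the jaws open and shut, and the axes are right-handed (so a half turn about x gives the same grasp; the last joint's range is limited). The gripper opens to 85 mm and grips with 20 to 120 N. Pads are 22 mm wide; open, the fingers measure 114 mm over their backs; the gripper's body (76 mm by 85 mm) begins 54 mm behind the grasp point. The pads swing forward as they close: fully open they stand 13 mm farther back than shut.
Start: joints at [1.202, 0.434, 0.025, 1.573, -0.012, 1.134, -0.075], TCP at [0.164, -0.603, 0.231] pointing down, gripper open.
Joint ranges: [-2.62, 2.62], [-0.44, 2.09], [-1.27, 1.32], [0.08, 2.57], [-1.32, 4.46], [0.12, 2], [-2.74, 2.74]. Speed limits (rad/s): [2.22, 2.22, 3.01, 3.01, 3.14, 3.14, 3.14].

INTERFACE

Orientations are given as a rotation vector (axis times angle).
In Python, from rig import * gives the robot as it stands.
- The arm moves only by the tool jog_arm, never from a script. Its argument "moves" is a list of rows, each a list of 7 numbers: the shift along the tool's x, y, z in mm, then the turn, a rotation vector about the tool's x, y, z in rad, then the closure, from 0 (fully open) to 1 (shut). A call has 1 to 20 rows; each row shifts and turns the commanded pose from where the row before left it, along the tool's axes as they then stand; what a row does not reach is not made up. A row lasts 1/12 s, in which the tool goes at most 41.7 mm and 7.16 degrees, less where a joint would pass 70% of its speed; a pose out of reach is approached as far as the arm can. A call is refused whole if a number of a shift passes 41.7 or a number of a turn 0.125, either way. A call with a gripper value outside its range is refused whole. The fingers move at their own pace and stop on an object; "force" is the grip in N (left out, the last holds). Time passes only in rows, so rows that do not move let the fingers close. It gives the time, the measured TCP pose, the force and the opening at its end, in the units of the state.
- read_state(): the state, without advancing time (a new reading comes with each control period).
- capture(name): name is "scene" or "top"; returns the picture (480x640x3 uint8, red, green, blue); there is no depth.
- calibration(name): a dict with "fx", "fy", "cx", "cy" (pixels), "D" ([k1, k2, p1, p2, k3] as OpenCV has them; the pictures are not rectified), "position" and "orientation" of the camera in the world. Camera axes: x right, y down, z forward; pixel columns grow to the right and rows downward; lengths in m; the calibration is good to about 2 mm. A picture is of the moment at which its call begins. calibration takes no time and is no camera call.
- job_done(): hands the job in, once; it reports no verdict.
The state is a dict: "time_s": time; "joint_positions": joint angles; "joint_vel": joint speeds; "joint_torque": joint torques, N m; "tcp_pos": TCP position; "tool_rot": TCP orientation; "contact_force": force on the tool from outside, world axes, zero at the start; "ft_torque": the same for the moment, N m; "opening": finger opening in m.
Only numpy, scipy, OpenCV 4.12 (cv2) and the standard library are available. Lean on these libraries where they do the work, as an engineer would, in place of code of your own. Each camera call takes 0.05 s, during which the arm holds its last target.

## Working session

There is one attempt and no reset: what is moved stays moved. The work goes in short steps, Python scripts to look and compute and a tool call to move; the robot and the scene stay as the last step left them, time stands still between calls to the robot, and variables do not carry over. Pictures are saved under pics/ and viewed, and the job is handed in when it is done.

Besides the shell and the picture viewer there is one more tool, called after "Emit:" as name(argument=value, ...), one argument or row to a line, values as JSON. jog_arm: Moves the arm, as the interface text tells. Its arguments: {"type":"object","properties":{"moves":{"type":"array"},"force":{"type":"number"}},"required":["moves"]}

```bash
mkdir -p pics; ls; python3 - <<'E'
from rig import *
import cv2
s=read_state(); print(s)
for n in("scene","top"):
    im=capture(n); cv2.imwrite(f"pics/{n}0.png",im[:,:,::-1]); print(calibration(n))
E
```

```text
pics
{'time_s': 0.0, 'joint_positions': array([ 1.20240381,  0.43521403,  0.02495954,  1.57410612, -0.01163207,
        1.1340125 , -0.07508274]), 'joint_vel': array([ 0.00050199,  0.0012769 , -0.00032637,  0.00127294,  0.00043683,
       -0.00112994, -0.0001748 ]), 'joint_torque': array([ 6.25912235e-04, -6.70460558e+01,  1.02529965e+00, -3.16211808e+01,
        1.55067444e-02,  1.25533363e-02, -3.11632209e-05]), 'tcp_pos': array([ 0.16399766, -0.60256461,  0.23052788]), 'tool_rot': array([ 2.07983889,  0.27966896, -2.08050952]), 'contact_force': array([ 0.20394234, -0.31563513,  0.51799368]), 'ft_torque': array([ 0.01165046,  0.0422234 , -0.01136761]), 'opening': 0.0853079470276431}
{'fx': 450.2855581978406, 'fy': 450.2855581978406, 'cx': 326.0042728977807, 'cy': 239.10049894413117, 'D': array([0.03925551, 0.        , 0.        , 0.        , 0.        ]), 'position': array([0.9419144 , 0.47044809, 0.54604757]), 'orientation': array([-0.880133  , -2.43648241,  1.14976834])}
{'fx': 437.61025697691184, 'fy': 437.61025697691184, 'cx': 315.1261514722455, 'cy': 244.1252686388411, 'D': array([-0.0966993,  0.       ,  0.       ,  0.       ,  0.       ]), 'position': array([ 0.39504885, -0.00132341,  0.81585308]), 'orientation': array([-2.11274736,  2.13258449, -0.16426469])}
```

View pics/top0.png

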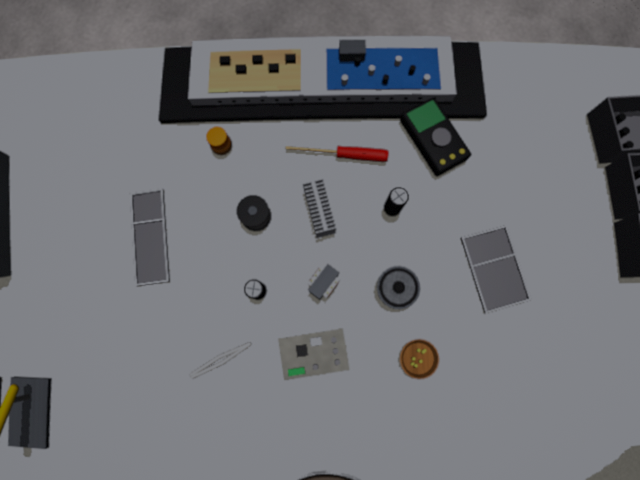

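View pics/scene0.png

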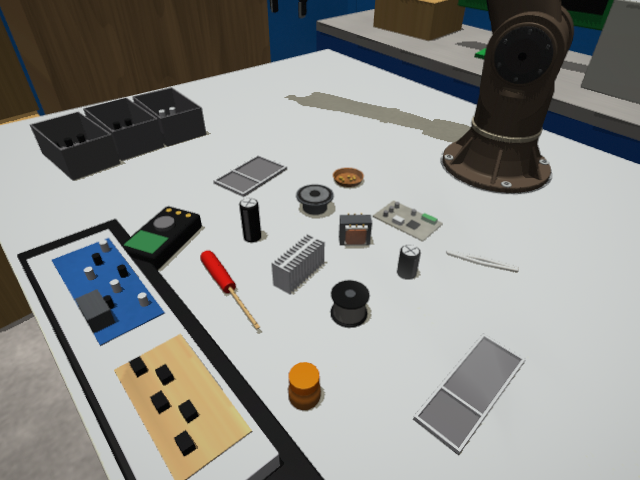

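```bash
cat > h.py <<'E'
import numpy as np, cv2
from rig import *
from scipy.spatial.transform import Rotation as R
def ray(n,px):
    c=calibration(n);K=np.array([[c['fx'],0,c['cx']],[0,c['fy'],c['cy']],[0,0,1]])
    u=cv2.undistortPoints(np.array(px,float).reshape(-1,1,2),K,c['D']).reshape(-1,2)
    d=np.c_[u,np.ones(len(u))]@R.from_rotvec(c['orientation']).as_matrix().T
    return np.array(c['position']),d
def plane(n,px,z):
    o,d=ray(n,px); return o+d*((z-o[2])/d[:,2])[:,None]
def proj(n,P):
    c=calibration(n);K=np.array([[c['fx'],0,c['cx']],[0,c['fy'],c['cy']],[0,0,1]])
    Rm=R.from_rotvec(c['orientation']).as_matrix()
    return cv2.projectPoints(np.array(P,float).reshape(-1,1,3),cv2.Rodrigues(Rm.T)[0],-Rm.T@c['position'],K,c['D'])[0].reshape(-1,2)
E
python3 - <<'E'
from h import *
im=cv2.imread('pics/top0.png')
def crop(x,y,w,h,k): return cv2.resize(im[y:y+h,x:x+w],None,fx=k,fy=k,interpolation=cv2.INTER_CUBIC)
a=crop(290,170,66,66,6);b=crop(290,250,66,66,6)
cv2.imwrite('pics/c1.png',np.hstack([a,b]))
a=crop(125,180,60,115,5);b=crop(455,215,85,115,5)
cv2.imwrite('pics/c2.png',np.hstack([a,b]))
a=crop(370,170,60,60,6);b=crop(230,260,60,60,6)
cv2.imwrite('pics/c3.png',np.hstack([a,b]))
E
```

```text
(no output)
```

View pics/c1.png

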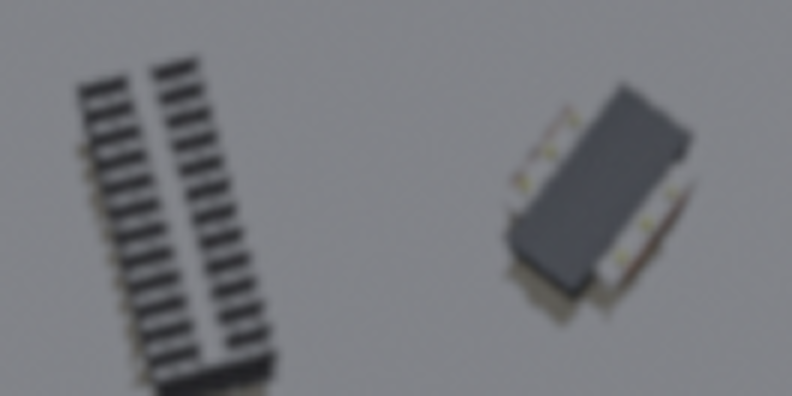

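View pics/c2.png

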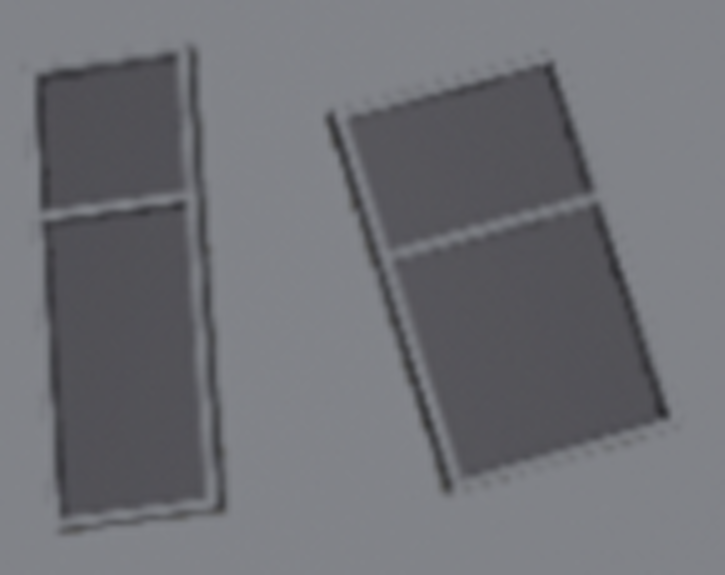

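View pics/c3.png

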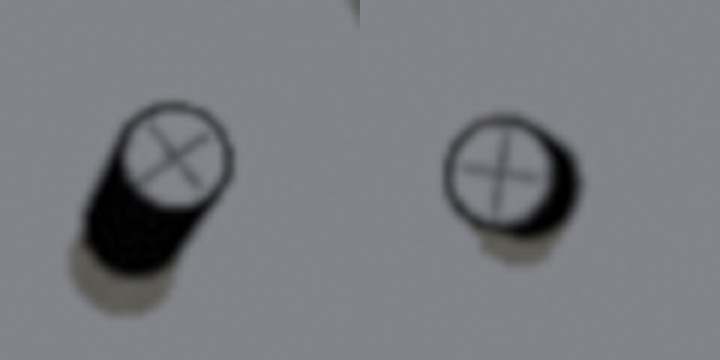

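```bash
python3 - <<'E'
from h import *
def un(p,x,y,k,ox=0): p=np.array(p,float); p[:,0]-=ox; return (p+.5)/k-.5+np.array([x,y])
f=lambda a:np.round(np.array(a)*1000,1).tolist()
# heat sink
p=plane('top',un([[78,85],[197,58],[272,352],[157,385]],290,170,6),.052)
print('hs corners',f(p[:,:2])); far=(p[0]+p[1])/2;near=(p[2]+p[3])/2
u=(far-near)/np.linalg.norm(far-near); hs=near+.048*u
print('hs len',f(np.linalg.norm(far-near)),'w',f(np.linalg.norm(p[0]-p[1])),'c',f(hs),'yaw',np.arctan2(u[1],u[0]))
p=plane('top',un([[625,85],[692,135],[575,298],[510,235]],290,250,6,396),.054)
c=p.mean(0);u=(p[0]+p[1]-p[2]-p[3])/2
print('tr',f(c),'len',np.linalg.norm(u),np.linalg.norm(p[0]-p[1]),'yaw',np.arctan2(u[1],u[0]))
print('tall',f(plane('top',un([[175,158]],370,170,6),.08)),'short',f(plane('top',un([[502,174]],230,260,6,360),.052)))
im=cv2.imread('pics/top0.png'); g=cv2.cvtColor(im,cv2.COLOR_BGR2GRAY)
for nm,(x,y,w,h) in dict(slim=(125,180,60,115),broad=(455,215,85,115)).items():
    m=(cv2.resize(g[y:y+h,x:x+w],None,fx=4,fy=4,interpolation=cv2.INTER_CUBIC)<105).astype(np.uint8)
    m=cv2.morphologyEx(m,cv2.MORPH_OPEN,np.ones((11,11)))
    cs=[c for c in cv2.findContours(m,cv2.RETR_EXTERNAL,cv2.CHAIN_APPROX_SIMPLE)[0] if cv2.contourArea(c)>3000]
    for c in cs:
        b=cv2.boxPoints(cv2.minAreaRect(c)); q=plane('top',un(b,x,y,4),.006)
        e=[q[1]-q[0],q[2]-q[1]]; 
        print(nm,'bay',f(q.mean(0)[:2]),[round(1000*np.linalg.norm(v),1) for v in e],[round(float(np.arctan2(v[1],v[0])),3) for v in e])
E
```

```text
hs corners [[640.3, 34.3], [648.3, -1.9], [556.8, -23.2], [547.2, 11.0]]
hs len 95.0 w 37.1 c [598.7, 5.2, 52.0] yaw 0.23661357809220734
tr [462.9, -2.2, 54.0] len 0.05667362160882197 0.024391221785571567 yaw -0.6474138705758177
tall [[607.2, -134.6, 80.0]] short [[450.6, 121.3, 52.0]]
slim bay [526.9, 331.8] [np.float64(60.4), np.float64(119.5)] [-1.525, -3.027]
slim bay [616.4, 342.9] [np.float64(61.2), np.float64(59.3)] [-1.501, -2.99]
broad bay [460.4, -334.4] [np.float64(87.5), np.float64(86.3)] [-1.31, -2.927]
broad bay [530.4, -316.2] [np.float64(87.2), np.float64(53.4)] [-1.319, -2.953]
```

```bash
python3 - <<'E'
from h import *
im=cv2.imread('pics/scene0.png')
def box(c,yaw,l,w,z):
    a=np.array([np.cos(yaw),np.sin(yaw)]);b=np.array([-a[1],a[0]])
    P=[[*(np.array(c)+sx*l/2*a+sy*w/2*b),z] for sx,sy in((1,1),(1,-1),(-1,-1),(-1,1))]
    cv2.polylines(im,[np.round(proj('scene',P)*8).astype(int)],True,(0,0,255),1,cv2.LINE_AA,3)
box([.5987,.0052],.237,.096,.038,.052);box([.4629,-.0022],-.647,.058,.025,.054)
box([.5269,.3318],.123,.116,.058,.006);box([.6164,.3429],.123,.056,.058,.006)
box([.4604,-.3344],.254,.084,.084,.006);box([.5304,-.3162],.254,.052,.084,.006)
t=np.linspace(0,6.28,30)
for x,y,z in((.6072,-.1346,.08),(.4506,.1213,.052)):
    for zz in (z,0):
        cv2.polylines(im,[np.round(proj('scene',np.c_[x+.0175*np.cos(t),y+.0175*np.sin(t),0*t+zz])*8).astype(int)],True,(0,0,255),1,cv2.LINE_AA,3)
cv2.imwrite('pics/s1.png',cv2.resize(im[140:460,190:540],None,fx=2,fy=1.8))
E
```

```text
(no output)
```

View pics/s1.png

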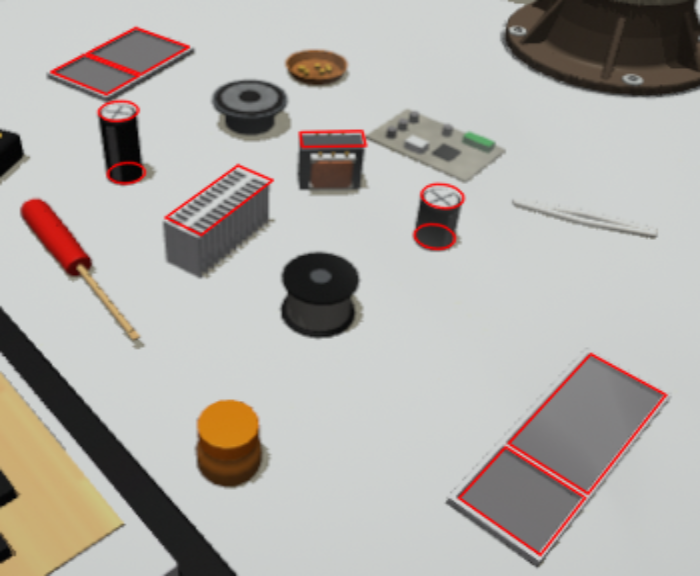

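```bash
cat >> h.py <<'E'
def go(p,yaw,note=''):
    """tool down, jaw axis y at world yaw (mod pi, nearest turn); prints turn (tool axes) then shift in turned tool frame"""
    s=read_state(); R0=R.from_rotvec(s['tool_rot'])
    best=None
    for k in(-1,0,1,2):
        y=yaw+k*np.pi; X=np.array([0,0,-1.]);Y=np.array([np.cos(y),np.sin(y),0]);Rt=R.from_matrix(np.c_[X,Y,np.cross(X,Y)])
        d=(R0.inv()*Rt).as_rotvec()
        if best is None or np.linalg.norm(d)<np.linalg.norm(best[0])-1e-6: best=(d,Rt)
    d,Rt=best
    sh=Rt.inv().apply(np.array(p)-s['tcp_pos'])*1000
    print(note,'t',s['time_s'],'tcp',np.round(s['tcp_pos'],4),'q',np.round(s['joint_positions'],2),'\n turn',np.round(d,3),'then shift mm',np.round(sh,1),'F',np.round(s['contact_force'],1),'open',round(s['opening'],4))
E
python3 -c "
from h import *
print(R.from_rotvec(read_state()['tool_rot']).as_matrix().round(3))
go([.5987,.0052,.15],.237+np.pi/2)"
```

```text
[[-0.     0.263 -0.965]
 [ 0.001 -0.965 -0.263]
 [-1.    -0.001  0.   ]]
 t 0.1 tcp [ 0.164  -0.6027  0.2306] q [ 1.2   0.44  0.02  1.57 -0.01  1.13 -0.08] 
 turn [0.029 0.    0.001] then shift mm [  80.6 -488.8 -565.2] F [ 0.1 -0.  -0.6] open 0.0852
```

Emit:
jog_arm(
  moves=[
    [0,0,0,0.029,0,0,0],
    [0,-20,-23,0,0,0,0],
    [0,-20,-23,0,0,0,0],
    [0,-20,-23,0,0,0,0],
    [0,-20,-23,0,0,0,0],
    [0,-20,-23,0,0,0,0],
    [0,-20,-23,0,0,0,0],
    [0,-20,-23,0,0,0,0],
    [0,-20,-23,0,0,0,0],
    [0,-20,-23,0,0,0,0],
    [0,-20,-23,0,0,0,0],
    [0,-20,-23,0,0,0,0],
    [0,-20,-23,0,0,0,0],
    [0,-20,-23,0,0,0,0],
    [0,-20,-23,0,0,0,0],
    [0,-20,-23,0,0,0,0],
    [0,-20,-23,0,0,0,0],
    [0,-20,-23,0,0,0,0],
    [0,-20,-23,0,0,0,0],
    [0,-20,-23,0,0,0,0],
  ],
  force=40,
)

```text
time_s: 1.77
tcp_pos: [0.5003, -0.1299, 0.2311]
tool_rot: [2.095, 0.249, -2.096]
contact_force: [-0.2, -0.5, 0.4]
opening: 0.0851
```

```bash
python3 -c "
from h import *
go([.5987,.0052,.014],.237+np.pi/2)"
```

```text
t 1.7667 tcp [ 0.5003 -0.1299  0.2311] q [ 0.36  0.28 -0.26  1.82  0.08  1.06 -1.27] 
 turn [-0.  0.  0.] then shift mm [ 217.1 -108.2 -127.4] F [-0.2 -0.5  0.4] open 0.0851
```

Emit:
jog_arm(
  moves=[
    [0,-18,-21,0,0,0,0],
    [0,-18,-21,0,0,0,0],
    [0,-18,-21,0,0,0,0],
    [0,-18,-21,0,0,0,0],
    [0,-18,-21,0,0,0,0],
    [0,-18.5,-22.5,0,0,0,0],
    [20,0,0,0,0,0,0],
    [25,0,0,0,0,0,0],
    [25,0,0,0,0,0,0],
    [25,0,0,0,0,0,0],
    [25,0,0,0,0,0,0],
    [25,0,0,0,0,0,0],
    [10,0,0,0,0,0,0],
    [0,0,0,0,0,0,0],
  ],
)

```text
time_s: 2.93
tcp_pos: [0.5963, 0.0039, 0.0736]
tool_rot: [2.09, 0.25, -2.101]
contact_force: [-1.0, 0.6, -0.6]
opening: 0.0854
```

```bash
python3 - <<'E'
from h import *
go([.5987,.0052,.014],.237+np.pi/2)
for n in("scene","top"):
    im=capture(n)[:,:,::-1]; cv2.imwrite(f"pics/{n}1.png",im)
a=cv2.imread('pics/scene1.png')[180:320,220:380];b=cv2.imread('pics/top1.png')[140:280,240:400]
cv2.imwrite('pics/m1.png',cv2.resize(np.hstack([a,b]),None,fx=2.5,fy=2.5))
E
```

```text
t 2.9333 tcp [0.5963 0.0039 0.0736] q [ 0.09  0.58 -0.27  1.79  0.2   0.81 -1.61] 
 turn [-0.     0.005  0.001] then shift mm [59.6 -0.7 -2.6] F [-1.   0.6 -0.6] open 0.0854
```

View pics/m1.png

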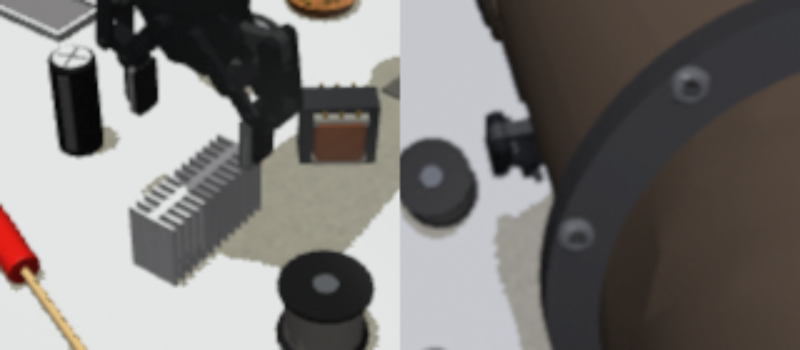

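Emit:
jog_arm(
  moves=[
    [20,-1,-2,0,0.005,0,0],
    [20,0,0,0,0,0,0],
    [15,0,0,0,0,0,0],
    [4,0,0,0,0,0,0],
    [0,0,0,0,0,0,0],
    [0,0,0,0,0,0,0.6],
    [0,0,0,0,0,0,0.8],
    [0,0,0,0,0,0,0.8],
    [0,0,0,0,0,0,0.8],
    [0,0,0,0,0,0,0.8],
    [0,0,0,0,0,0,0.8],
  ],
  force=40,
)

```text
time_s: 3.95
tcp_pos: [0.601, 0.0057, 0.0184]
tool_rot: [2.103, 0.25, -2.089]
contact_force: [-1.0, -0.5, 5.3]
opening: 0.0377
```

```bash
python3 - <<'E'
from h import *
go([.5987,.0052,.014],.237+np.pi/2)
E
```

```text
t 3.95 tcp [0.601  0.0057 0.0184] q [ 0.07  0.65 -0.24  1.82  0.23  0.69 -1.64] 
 turn [-0.    -0.007 -0.   ] then shift mm [ 4.4 -0.1  2.4] F [-1.  -0.5  5.3] open 0.0377
```

Emit:
jog_arm(
  moves=[
    [-5,0,0,0,-0.007,0,0.8],
    [-15,0,0,0,0,0,0.8],
    [-25,0,0,0,0,0,0.8],
    [-30,0,0,0,0,0,0.8],
    [-30,0,0,0,0,0,0.8],
    [0,0,0,0,0,0,0.8],
  ],
)

```text
time_s: 4.45
tcp_pos: [0.6037, 0.0063, 0.1285]
tool_rot: [2.102, 0.249, -2.089]
contact_force: [1.6, -0.3, -2.4]
opening: 0.0374
```

```bash
python3 - <<'E'
from h import *
go([.529,.332,.0215],.123+np.pi/2)
im=capture('scene')[:,:,::-1]; cv2.imwrite("pics/s2.png",im)
E
```

```text
t 4.45 tcp [0.6037 0.0063 0.1285] q [ 0.1   0.52 -0.28  1.73  0.18  0.91 -1.59] 
 turn [ 0.114 -0.006 -0.001] then shift mm [ 107.  -332.4   34.2] F [ 1.6 -0.3 -2.4] open 0.0374
```

View pics/s2.png

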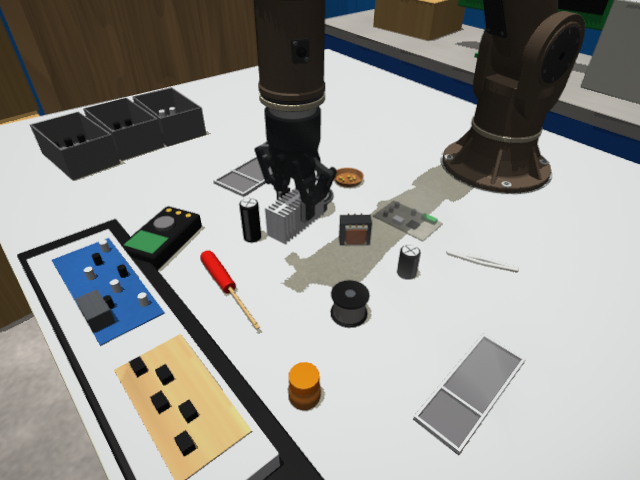

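Emit:
jog_arm(
  moves=[
    [0,0,0,0.06,-0.003,0,0.8],
    [0,0,0,0.054,-0.003,0,0.8],
    [0,-21,2,0,0,0,0.8],
    [0,-21,2,0,0,0,0.8],
    [0,-21,2,0,0,0,0.8],
    [0,-21,2,0,0,0,0.8],
    [0,-21,2,0,0,0,0.8],
    [0,-21,2,0,0,0,0.8],
    [0,-21,2,0,0,0,0.8],
    [0,-21,2,0,0,0,0.8],
    [0,-21,2,0,0,0,0.8],
    [0,-21,2,0,0,0,0.8],
    [0,-21,2,0,0,0,0.8],
    [0,-21,2,0,0,0,0.8],
    [0,-21,2,0,0,0,0.8],
    [0,-21,2,0,0,0,0.8],
    [0,-21,3,0,0,0,0.8],
    [0,-17,3,0,0,0,0.8],
    [0,0,0,0,0,0,0.8],
    [0,0,0,0,0,0,0.8],
  ],
)

```text
time_s: 6.17
tcp_pos: [0.5247, 0.3318, 0.1213]
tool_rot: [2.145, 0.133, -2.167]
contact_force: [0.3, -0.5, -1.5]
opening: 0.0373
```

```bash
python3 - <<'E'
from h import *
go([.529,.332,.0215],.123+np.pi/2)
E
```

```text
t 6.1667 tcp [0.5247 0.3318 0.1213] q [-0.46  0.56 -0.28  1.68  0.18  0.94 -2.25] 
 turn [ 0.002  0.01  -0.001] then shift mm [99.8  0.4 -4.3] F [ 0.3 -0.5 -1.5] open 0.0373
```

Emit:
jog_arm(
  moves=[
    [10,0,-4,0,0.01,0,0.8],
    [25,0,0,0,0,0,0.8],
    [25,0,0,0,0,0,0.8],
    [15,0,0,0,0,0,0.8],
    [5,0,0,0,0,0,0.8],
    [0,0,0,0,0,0,0.8],
    [0,0,0,0,0,0,0.8],
  ],
)

```text
time_s: 6.75
tcp_pos: [0.5305, 0.3309, 0.0426]
tool_rot: [2.16, 0.131, -2.156]
contact_force: [0.1, 0.5, -1.5]
opening: 0.0378
```

```bash
python3 - <<'E'
from h import *
go([.529,.332,.0215],.123+np.pi/2)
a=capture('scene')[280:480,340:590,::-1];b=capture('top')[140:340,80:330,::-1]
cv2.imwrite('pics/m3.png',cv2.resize(np.hstack([a,b]),None,fx=1.6,fy=1.6,interpolation=2))
E
```

```text
t 6.75 tcp [0.5305 0.3309 0.0426] q [-0.47  0.65 -0.25  1.74  0.22  0.78 -2.29] 
 turn [-0.001 -0.002 -0.001] then shift mm [21.1 -1.3  1.4] F [ 0.1  0.5 -1.5] open 0.0378
```

View pics/m3.png

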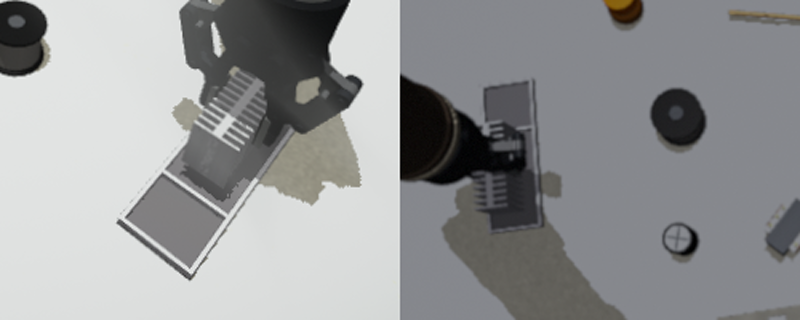

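```bash
python3 - <<'E'
from h import *
im=capture('scene')[:,:,::-1].copy()
s=read_state();t=s['tcp_pos'];yaw=.123
a=np.array([np.cos(yaw),np.sin(yaw)]);b=np.array([-a[1],a[0]]);c=t[:2]-.0023*a
for z in(.0242,.0762):
    P=[[*(c+sx*.048*a+sy*.019*b),z] for sx,sy in((1,1),(1,-1),(-1,-1),(-1,1))]
    cv2.polylines(im,[np.round(proj('scene',P)*8).astype(int)],True,(0,0,255),1,cv2.LINE_AA,3)
cv2.imwrite('pics/m4.png',cv2.resize(im[300:460,400:540],None,fx=4,fy=3.7,interpolation=2))
E
```

```text
(no output)
```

View pics/m4.png

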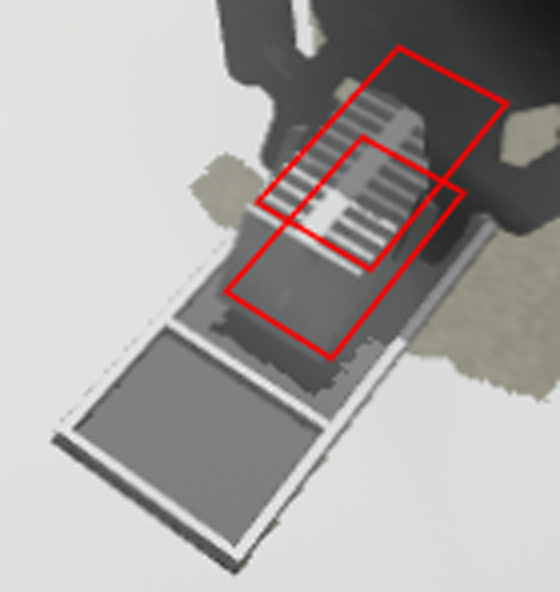

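Emit:
jog_arm(
  moves=[
    [10,-1,2.5,0,0,0,0.8],
    [6,0,0,0,0,0,0.8],
    [3,0,0,0,0,0,0.8],
    [0,0,0,0,0,0,0.8],
    [0,0,0,0,0,0,0.8],
  ],
)

```text
time_s: 7.32
tcp_pos: [0.5273, 0.332, 0.0229]
tool_rot: [2.159, 0.132, -2.156]
contact_force: [-0.5, 0.3, -1.9]
opening: 0.0375
```

```bash
python3 - <<'E'
from h import *
go([.529,.332,.0215],.123+np.pi/2)
E
```

```text
t 7.3167 tcp [0.5273 0.332  0.0229] q [-0.48  0.68 -0.25  1.76  0.23  0.74 -2.3 ] 
 turn [-0.    -0.001 -0.001] then shift mm [ 1.4  0.2 -1.7] F [-0.5  0.3 -1.9] open 0.0375
```

Emit:
jog_arm(
  moves=[
    [1,0,0,0,0,0,0.8],
    [1,0,0,0,0,0,0.8],
    [0,0,0,0,0,0,0.8],
    [0,0,0,0,0,0,0.8],
  ],
)

```text
time_s: 7.65
tcp_pos: [0.5277, 0.3323, 0.0216]
tool_rot: [2.161, 0.132, -2.155]
contact_force: [0.9, 0.6, -0.4]
opening: 0.0377
```

```bash
python3 - <<'E'
from h import *
go([.529,.332,.0215],.123+np.pi/2)
E
```

```text
t 7.65 tcp [0.5277 0.3323 0.0216] q [-0.48  0.68 -0.25  1.76  0.23  0.73 -2.3 ] 
 turn [-0.    -0.003 -0.   ] then shift mm [ 0.1  0.5 -1.2] F [ 0.9  0.6 -0.4] open 0.0377
```

Force moved from −2 to −0.4 N, so it is nearly on the floor; one more mm, then release.

Emit:
jog_arm(
  moves=[
    [1,0,0,0,0,0,0.8],
    [0,0,0,0,0,0,0.8],
    [0,0,0,0,0,0,0.4],
    [0,0,0,0,0,0,0],
    [0,0,0,0,0,0,0],
    [0,0,0,0,0,0,0],
    [0,0,0,0,0,0,0],
    [-15,0,0,0,0,0,0],
    [-25,0,0,0,0,0,0],
    [-25,0,0,0,0,0,0],
    [-30,0,0,0,0,0,0],
    [-20,0,0,0,0,0,0],
  ],
)

```text
time_s: 8.65
tcp_pos: [0.5278, 0.3328, 0.1379]
tool_rot: [2.162, 0.134, -2.154]
contact_force: [0.7, -0.0, 0.7]
opening: 0.0856
```

```bash
python3 - <<'E'
from h import *
go([.6072,-.1346,.15],.1+np.pi/2)
a=capture('scene')[280:480,340:590,::-1];b=capture('top')[140:340,80:330,::-1]
cv2.imwrite('pics/m5.png',cv2.resize(np.hstack([a,b]),None,fx=1.6,fy=1.6,interpolation=2))
E
```

```text
t 8.65 tcp [0.5278 0.3328 0.1379] q [-0.46  0.54 -0.28  1.67  0.18  0.96 -2.25] 
 turn [ 0.023 -0.004  0.001] then shift mm [-12.1 473.  -32.4] F [ 0.7 -0.   0.7] open 0.0856
```

View pics/m5.png

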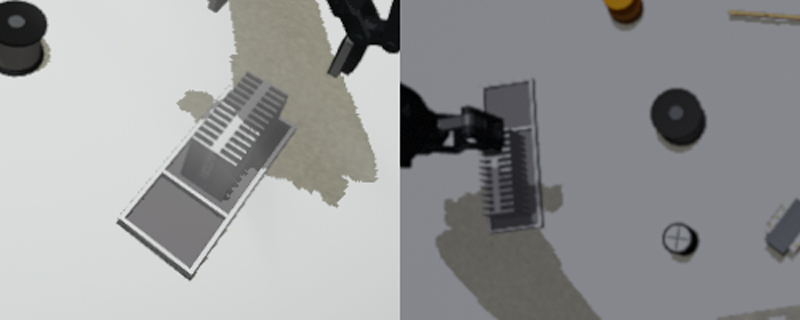

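Emit:
jog_arm(
  moves=[
    [0,15,-1,0.023,-0.004,0,0],
    [0,24,-1.6,0,0,0,0],
    [0,24,-1.6,0,0,0,0],
    [0,24,-1.6,0,0,0,0],
    [0,24,-1.6,0,0,0,0],
    [0,24,-1.6,0,0,0,0],
    [0,24,-1.6,0,0,0,0],
    [0,24,-1.6,0,0,0,0],
    [0,24,-1.6,0,0,0,0],
    [0,24,-1.6,0,0,0,0],
    [0,24,-1.6,0,0,0,0],
    [0,24,-1.6,0,0,0,0],
    [0,24,-1.6,0,0,0,0],
    [0,24,-1.6,0,0,0,0],
    [0,24,-1.6,0,0,0,0],
    [0,24,-1.6,0,0,0,0],
    [0,24,-1.6,0,0,0,0],
    [0,24,-1.6,0,0,0,0],
    [0,24,-1.6,0,0,0,0],
    [0,24,-1.6,0,0,0,0],
  ],
)

```text
time_s: 10.42
tcp_pos: [0.6044, -0.1355, 0.134]
tool_rot: [2.166, 0.106, -2.176]
contact_force: [0.3, 0.7, 1.2]
opening: 0.0857
```

Emit:
jog_arm(
  moves=[
    [0,2,-1,0,0,0,0],
    [0,0,0,0,0,0,0],
    [0,0,0,0,0,0,0],
  ],
)

```text
time_s: 10.67
tcp_pos: [0.606, -0.1351, 0.1344]
tool_rot: [2.167, 0.107, -2.175]
contact_force: [0.5, 0.3, -0.3]
opening: 0.0853
```

```bash
python3 - <<'E'
from h import *
go([.6072,-.1346,.04],.1+np.pi/2)
im=capture('scene')[:,:,::-1]; cv2.imwrite("pics/s6.png",im)
E
```

```text
t 10.6667 tcp [ 0.606  -0.1351  0.1344] q [ 0.28  0.53 -0.22  1.68  0.14  0.95 -1.46] 
 turn [-0.001  0.004  0.   ] then shift mm [94.4 -0.4 -1.3] F [ 0.5  0.3 -0.3] open 0.0853
```

View pics/s6.png

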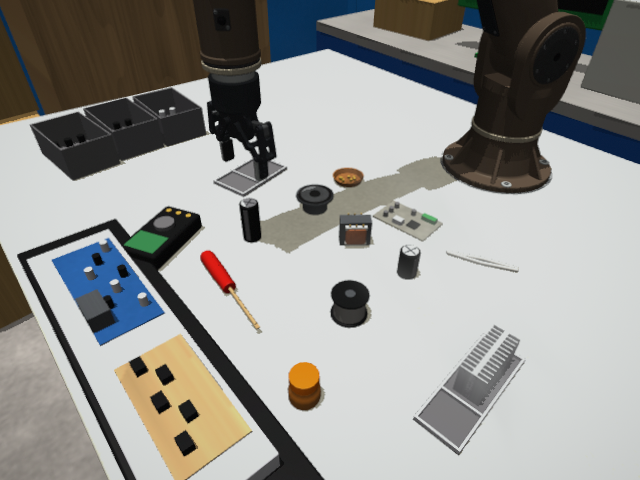

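Emit:
jog_arm(
  moves=[
    [15,-0.5,-1,0,0.003,0,0],
    [25,0,0,0,0,0,0],
    [25,0,0,0,0,0,0],
    [20,0,0,0,0,0,0],
    [8,0,0,0,0,0,0],
    [0,0,0,0,0,0,0],
    [0,0,0,0,0,0,0],
  ],
)

```text
time_s: 11.3
tcp_pos: [0.608, -0.1338, 0.0428]
tool_rot: [2.171, 0.109, -2.169]
contact_force: [0.1, -0.6, -0.1]
opening: 0.0857
```

```bash
python3 - <<'E'
from h import *
go([.6072,-.1346,.04],.1+np.pi/2)
E
```

```text
t 11.3 tcp [ 0.608  -0.1338  0.0428] q [ 0.27  0.64 -0.2   1.75  0.17  0.77 -1.49] 
 turn [ 0.001 -0.001 -0.   ] then shift mm [2.8 0.8 0.9] F [ 0.1 -0.6 -0.1] open 0.0857
```

Emit:
jog_arm(
  moves=[
    [3,1,1,0,0,0,0],
    [0,0,0,0,0,0,0.4],
    [0,0,0,0,0,0,0.6],
    [0,0,0,0,0,0,0.8],
    [0,0,0,0,0,0,0.8],
    [0,0,0,0,0,0,0.8],
    [0,0,0,0,0,0,0.8],
    [0,0,0,0,0,0,0.8],
  ],
  force=40,
)

```text
time_s: 11.97
tcp_pos: [0.6075, -0.1357, 0.0401]
tool_rot: [2.172, 0.108, -2.168]
contact_force: [-0.9, 0.6, 5.0]
opening: 0.0339
```

```bash
python3 - <<'E'
from h import *
go([.6072,-.1346,.16],.1+np.pi/2)
E
```

```text
t 11.9667 tcp [ 0.6075 -0.1357  0.0401] q [ 0.27  0.65 -0.2   1.75  0.17  0.76 -1.49] 
 turn [-0.    -0.002 -0.001] then shift mm [-119.9   -1.1    0.2] F [-0.9  0.6  5. ] open 0.0339
```

Emit:
jog_arm(
  moves=[
    [-5,0,0,0,0,0,0.8],
    [-15,0,0,0,0,0,0.8],
    [-25,0,0,0,0,0,0.8],
    [-30,0,0,0,0,0,0.8],
    [-25,0,0,0,0,0,0.8],
    [0,0,0,0,0,0,0.8],
  ],
)

```text
time_s: 12.47
tcp_pos: [0.6097, -0.1359, 0.145]
tool_rot: [2.179, 0.106, -2.16]
contact_force: [1.2, -0.5, -0.4]
opening: 0.0342
```

```bash
python3 - <<'E'
from h import *
go([.6164,.3429,.0431],.123+np.pi/2)
im=capture('scene')[:,:,::-1]; cv2.imwrite("pics/s7.png",im[100:300,150:450])
E
```

```text
t 12.4667 tcp [ 0.6097 -0.1359  0.145 ] q [ 0.28  0.52 -0.22  1.67  0.14  0.96 -1.46] 
 turn [-0.023 -0.008 -0.003] then shift mm [ 101.9 -474.4  -65.4] F [ 1.2 -0.5 -0.4] open 0.0342
```

View pics/s7.png

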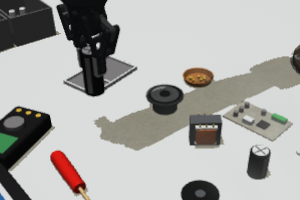

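Emit:
jog_arm(
  moves=[
    [0,-15,-2,-0.023,-0.008,0,0.8],
    [0,-24,-3.3,0,0,0,0.8],
    [0,-24,-3.3,0,0,0,0.8],
    [0,-24,-3.3,0,0,0,0.8],
    [0,-24,-3.3,0,0,0,0.8],
    [0,-24,-3.3,0,0,0,0.8],
    [0,-24,-3.3,0,0,0,0.8],
    [0,-24,-3.3,0,0,0,0.8],
    [0,-24,-3.3,0,0,0,0.8],
    [0,-24,-3.3,0,0,0,0.8],
    [0,-24,-3.3,0,0,0,0.8],
    [0,-24,-3.3,0,0,0,0.8],
    [0,-24,-3.3,0,0,0,0.8],
    [0,-24,-3.3,0,0,0,0.8],
    [0,-24,-3.3,0,0,0,0.8],
    [0,-24,-3.3,0,0,0,0.8],
    [0,-24,-3.3,0,0,0,0.8],
    [0,-24,-3.3,0,0,0,0.8],
    [0,-24,-3.3,0,0,0,0.8],
    [0,-24,-3.3,0,0,0,0.8],
  ],
)

```text
time_s: 14.18
tcp_pos: [0.6122, 0.3412, 0.1369]
tool_rot: [2.145, 0.132, -2.167]
contact_force: [0.5, -0.6, -1.4]
opening: 0.0341
```

Emit:
jog_arm(
  moves=[
    [0,-3,0,0,0,0,0.8],
    [10,0,0,0,0,0,0.8],
    [20,0,0,0,0,0,0.8],
    [10,0,0,0,0,0,0.8],
    [0,0,0,0,0,0,0.8],
  ],
)

```text
time_s: 14.6
tcp_pos: [0.6112, 0.3399, 0.0945]
tool_rot: [2.142, 0.126, -2.17]
contact_force: [-0.6, -0.8, -1.8]
opening: 0.0337
```

```bash
python3 - <<'E'
from h import *
go([.6164,.3429,.0431],.123+np.pi/2)
a=capture('scene')[260:460,340:590,::-1];b=capture('top')[140:340,80:330,::-1]
cv2.imwrite('pics/m8.png',cv2.resize(np.hstack([a,b]),None,fx=1.6,fy=1.6,interpolation=2))
E
```

```text
t 14.6 tcp [0.6112 0.3399 0.0945] q [-0.44  0.7  -0.24  1.48  0.18  1.   -2.18] 
 turn [-0.001  0.013 -0.004] then shift mm [51.4 -2.3 -5.5] F [-0.6 -0.8 -1.8] open 0.0337
```

View pics/m8.png

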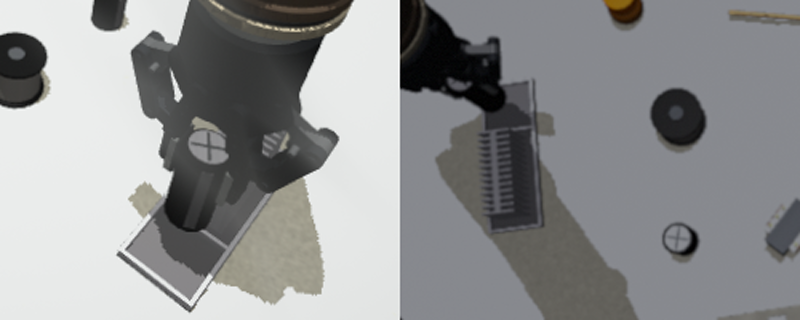

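Emit:
jog_arm(
  moves=[
    [10,-2,-5,0,0.013,-0.003,0.8],
    [15,0,0,0,0,0,0.8],
    [10,0,0,0,0,0,0.8],
    [5,0,0,0,0,0,0.8],
    [0,0,0,0,0,0,0.8],
    [0,0,0,0,0,0,0.8],
  ],
)

```text
time_s: 15.2
tcp_pos: [0.6181, 0.3453, 0.0592]
tool_rot: [2.166, 0.136, -2.153]
contact_force: [-0.1, -0.5, -0.5]
opening: 0.034
```

```bash
python3 - <<'E'
from h import *
go([.6164,.3429,.0431],.123+np.pi/2)
a=capture('scene')[260:460,340:590,::-1];
cv2.imwrite('pics/m9.png',cv2.resize(a,None,fx=2.4,fy=2.4,interpolation=2))
E
```

```text
t 15.2 tcp [0.6181 0.3453 0.0592] q [-0.44  0.74 -0.24  1.5   0.2   0.92 -2.19] 
 turn [-0.    -0.006  0.002] then shift mm [16.1  2.1  2. ] F [-0.1 -0.5 -0.5] open 0.034
```

View pics/m9.png

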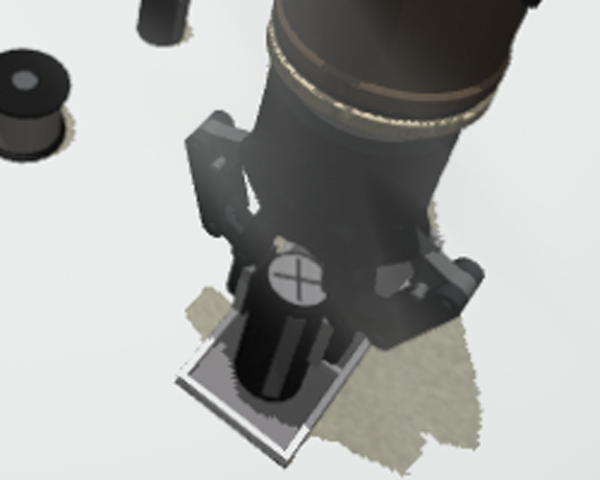

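Emit:
jog_arm(
  moves=[
    [6,2,2,0,-0.005,0,0.8],
    [5,0,0,0,0,0,0.8],
    [3,0,0,0,0,0,0.8],
    [0,0,0,0,0,0,0.8],
    [0,0,0,0,0,0,0.8],
  ],
)

```text
time_s: 15.67
tcp_pos: [0.6161, 0.3431, 0.0445]
tool_rot: [2.159, 0.135, -2.159]
contact_force: [0.0, 0.1, -0.7]
opening: 0.0344
```

```bash
python3 - <<'E'
from h import *
go([.6164,.3429,.0431],.123+np.pi/2)
im=capture('scene')[:,:,::-1].copy(); t=np.linspace(0,6.28,30); p=read_state()['tcp_pos']
for z in (p[2]-.040,p[2]+.04):
  cv2.polylines(im,[np.round(proj('scene',np.c_[p[0]+.0175*np.cos(t),p[1]+.0175*np.sin(t),0*t+z])*8).astype(int)],True,(0,0,255),1,cv2.LINE_AA,3)
cv2.imwrite('pics/m10.png',cv2.resize(im[340:460,400:540],None,fx=4,fy=4,interpolation=2))
E
```

```text
t 15.6667 tcp [0.6161 0.3431 0.0445] q [-0.44  0.75 -0.24  1.52  0.2   0.9  -2.19] 
 turn [-0.    -0.     0.002] then shift mm [ 1.4  0.2 -0.2] F [ 0.   0.1 -0.7] open 0.0344
```

View pics/m10.png

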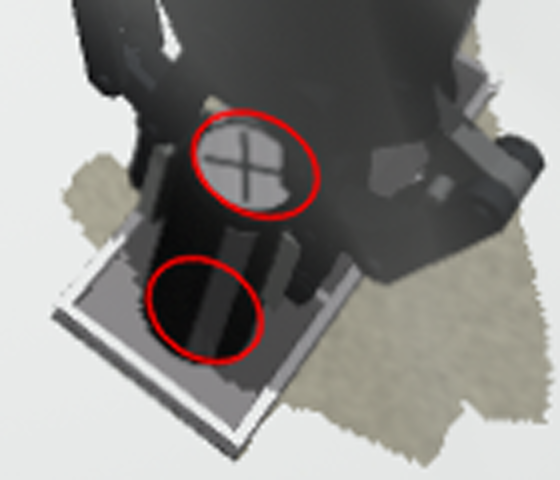

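Emit:
jog_arm(
  moves=[
    [1,0,0,0,0,0,0.8],
    [1,0,0,0,0,0,0.8],
    [0,0,0,0,0,0,0.8],
    [0,0,0,0,0,0,0.8],
  ],
)

```text
time_s: 16.05
tcp_pos: [0.6166, 0.3434, 0.0432]
tool_rot: [2.161, 0.136, -2.158]
contact_force: [-0.2, 0.4, 2.1]
opening: 0.0339
```

Contact with the floor (+3 N change). Release and rise.

Emit:
jog_arm(
  moves=[
    [0,0,0,0,0,0,0.5],
    [0,0,0,0,0,0,0.3],
    [0,0,0,0,0,0,0],
    [0,0,0,0,0,0,0],
    [0,0,0,0,0,0,0],
    [0,0,0,0,0,0,0],
    [-15,0,0,0,0,0,0],
    [-25,0,0,0,0,0,0],
    [-30,0,0,0,0,0,0],
    [-30,0,0,0,0,0,0],
    [0,0,0,0,0,0,0],
  ],
)

```text
time_s: 16.97
tcp_pos: [0.6191, 0.345, 0.1498]
tool_rot: [2.172, 0.141, -2.152]
contact_force: [1.0, 0.4, 1.2]
opening: 0.0855
```

```bash
python3 - <<'E'
from h import *
go([.4629,-.0022,.14],-.647+np.pi/2)
go([.4629,-.0022,.14],.123+np.pi/2)
a=capture('scene')[260:460,340:590,::-1];
cv2.imwrite('pics/m11.png',cv2.resize(a,None,fx=2.4,fy=2.4,interpolation=2))
E
```

```text
t 16.9667 tcp [0.6191 0.345  0.1498] q [-0.43  0.65 -0.25  1.43  0.17  1.07 -2.16] 
 turn [ 0.77  -0.007  0.01 ] then shift mm [  9.8 371.2 -84.7] F [1.  0.4 1.2] open 0.0855
 t 16.9667 tcp [0.6191 0.345  0.1498] q [-0.43  0.65 -0.25  1.43  0.17  1.07 -2.16] 
 turn [-0.    -0.01   0.007] then shift mm [  9.8 325.4 197.6] F [1.  0.4 1.2] open 0.0855
```

View pics/m11.png

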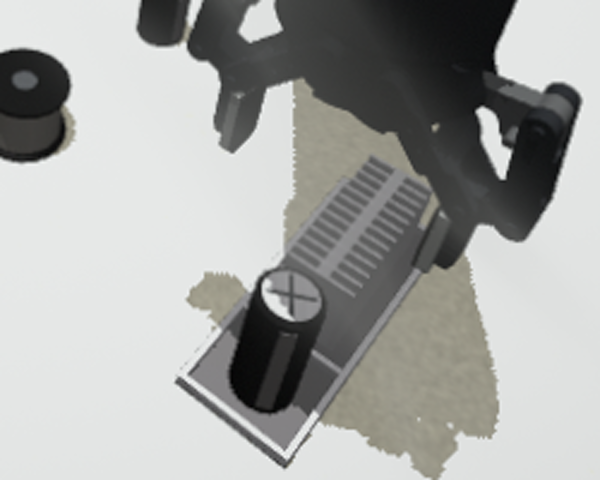

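Emit:
jog_arm(
  moves=[
    [0,13,8,0,-0.01,0.007,0],
    [0,19.5,12,0,0,0,0],
    [0,19.5,12,0,0,0,0],
    [0,19.5,12,0,0,0,0],
    [0,19.5,12,0,0,0,0],
    [0,19.5,12,0,0,0,0],
    [0,19.5,12,0,0,0,0],
    [0,19.5,12,0,0,0,0],
    [0,19.5,12,0,0,0,0],
    [0,19.5,12,0,0,0,0],
    [0,19.5,12,0,0,0,0],
    [0,19.5,12,0,0,0,0],
    [0,19.5,12,0,0,0,0],
    [0,19.5,12,0,0,0,0],
    [0,19.5,12,0,0,0,0],
    [0,19.5,12,0,0,0,0],
    [0,19.5,10,0,0,0,0],
    [0,0,0,0,0,0,0],
  ],
)

```text
time_s: 18.52
tcp_pos: [0.4561, -0.009, 0.1447]
tool_rot: [2.143, 0.119, -2.172]
contact_force: [-1.0, -0.1, -0.3]
opening: 0.0854
```

Emit:
jog_arm(
  moves=[
    [0,0,0,0.1,0,0,0],
    [0,0,0,0.1,0,0,0],
    [0,0,0,0.1,0,0,0],
    [0,0,0,0.1,0,0,0],
    [0,0,0,0.1,0,0,0],
    [0,0,0,0.1,0,0,0],
    [0,0,0,0.1,0,0,0],
    [0,0,0,0.07,0,0,0],
    [0,0,0,0,0,0,0],
  ],
)

```text
time_s: 19.27
tcp_pos: [0.4584, -0.004, 0.1451]
tool_rot: [-1.842, 0.633, 1.858]
contact_force: [0.6, 0.3, 0.7]
opening: 0.0858
```

```bash
python3 - <<'E'
from h import *
go([.4629,-.0022,.014],-.647+np.pi/2)
im=capture('scene')[:,:,::-1]; cv2.imwrite("pics/s12.png",im[100:400,150:550])
E
```

```text
t 19.2667 tcp [ 0.4584 -0.004   0.1451] q [-0.03  0.28 -0.1   2.06  0.04  0.82 -2.38] 
 turn [-0.004  0.005 -0.011] then shift mm [131.1  -4.2  -2.5] F [0.6 0.3 0.7] open 0.0858
```

View pics/s12.png

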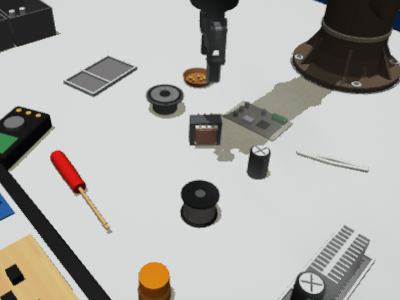

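Emit:
jog_arm(
  moves=[
    [10,-4,-2.5,-0.004,0.005,-0.01,0],
    [20,0,0,0,0,0,0],
    [25,0,0,0,0,0,0],
    [25,0,0,0,0,0,0],
    [0,0,0,0,0,0,0],
    [0,0,0,0,0,0,0],
  ],
)

```text
time_s: 19.82
tcp_pos: [0.4626, -0.0025, 0.065]
tool_rot: [-1.852, 0.617, 1.855]
contact_force: [0.4, 0.4, 0.7]
opening: 0.0853
```

```bash
python3 - <<'E'
from h import *
go([.4629,-.0022,.014],-.647+np.pi/2)
im=capture('scene')[:,:,::-1]; cv2.imwrite("pics/s13.png",cv2.resize(im[160:280,280:440],None,fx=4,fy=4,interpolation=2))
E
```

```text
t 19.8167 tcp [ 0.4626 -0.0025  0.065 ] q [-0.04  0.41 -0.09  2.13  0.06  0.6  -2.39] 
 turn [ 0.006  0.001 -0.002] then shift mm [51.  -0.4 -0.1] F [0.4 0.4 0.7] open 0.0853
```

View pics/s13.png

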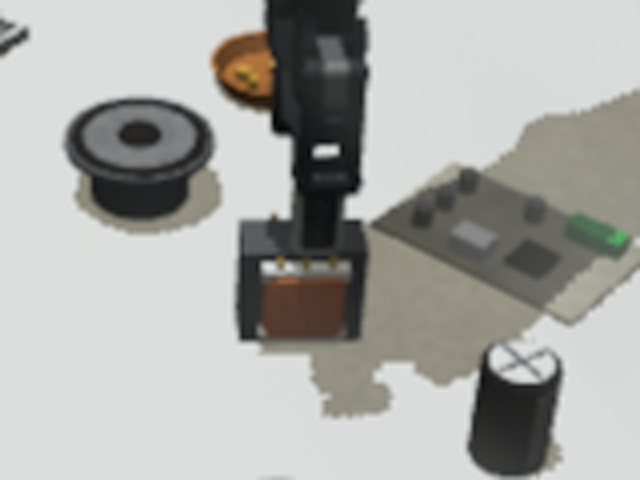

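Emit:
jog_arm(
  moves=[
    [20,0,0,0.006,0,0,0],
    [20,0,0,0,0,0,0],
    [11,0,0,0,0,0,0],
    [0,0,0,0,0,0,0],
    [0,0,0,0,0,0,0.4],
    [0,0,0,0,0,0,0.6],
    [0,0,0,0,0,0,0.7],
    [0,0,0,0,0,0,0.7],
    [0,0,0,0,0,0,0.7],
    [0,0,0,0,0,0,0.7],
    [0,0,0,0,0,0,0.7],
  ],
  force=60,
)

```text
time_s: 20.78
tcp_pos: [0.4651, -0.0022, 0.0162]
tool_rot: [-1.852, 0.621, 1.844]
contact_force: [-0.8, 0.0, 10.2]
opening: 0.0435
```

```bash
python3 - <<'E'
from h import *
go([.4629,-.0022,.014],-.647+np.pi/2)
E
```

```text
t 20.7833 tcp [ 0.4651 -0.0022  0.0162] q [-0.05  0.5  -0.08  2.17  0.08  0.48 -2.41] 
 turn [-0.002 -0.003  0.002] then shift mm [2.2 1.3 1.7] F [-0.8  0.  10.2] open 0.0435
```

Emit:
jog_arm(
  moves=[
    [-5,0,0,0,0,0,0.7],
    [-15,0,0,0,0,0,0.7],
    [-25,0,0,0,0,0,0.7],
    [-30,0,0,0,0,0,0.7],
    [-30,0,0,0,0,0,0.7],
    [0,0,0,0,0,0,0.7],
  ],
)

```text
time_s: 21.28
tcp_pos: [0.4665, -0.0021, 0.125]
tool_rot: [-1.855, 0.619, 1.839]
contact_force: [1.0, -0.0, -4.5]
opening: 0.0435
```

```bash
python3 - <<'E'
from h import *
go([.4604,-.3344,.0192],.254+np.pi/2)
go([.4604,-.3344,.0192],-.647+np.pi/2)
im=capture('scene')[:,:,::-1]; cv2.imwrite("pics/s14.png",cv2.resize(im[130:280,250:450],None,fx=3,fy=3,interpolation=2))
E
```

```text
t 21.2833 tcp [ 0.4665 -0.0021  0.125 ] q [-0.03  0.31 -0.1   2.08  0.05  0.75 -2.38] 
 turn [-0.903 -0.009  0.002] then shift mm [105.8 320.1  89.4] F [ 1.  -0.  -4.5] open 0.0435
 t 21.2833 tcp [ 0.4665 -0.0021  0.125 ] q [-0.03  0.31 -0.1   2.08  0.05  0.75 -2.38] 
 turn [-0.002 -0.007  0.006] then shift mm [ 105.8  268.8 -195.4] F [ 1.  -0.  -4.5] open 0.0435
```

View pics/s14.png

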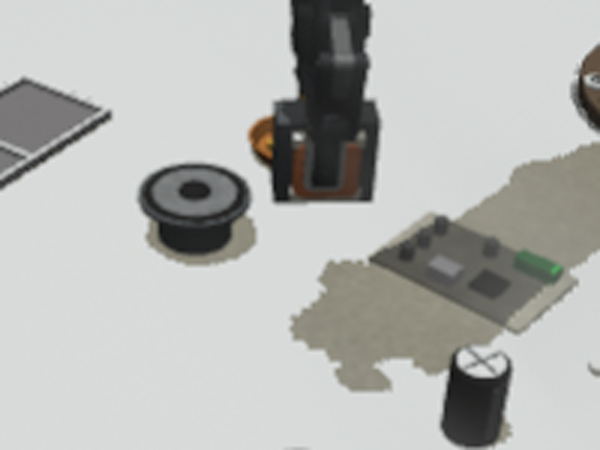

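Emit:
jog_arm(
  moves=[
    [0,0,0,-0.06,-0.009,0,0.7],
    [0,0,0,-0.1,0,0,0.7],
    [0,0,0,-0.1,0,0,0.7],
    [0,0,0,-0.1,0,0,0.7],
    [0,0,0,-0.1,0,0,0.7],
    [0,0,0,-0.1,0,0,0.7],
    [0,0,0,-0.1,0,0,0.7],
    [0,0,0,-0.1,0,0,0.7],
    [0,0,0,-0.1,0,0,0.7],
    [0,0,0,-0.043,0,0,0.7],
    [0,0,0,0,0,0,0.7],
  ],
)

```text
time_s: 22.25
tcp_pos: [0.4627, -0.0025, 0.1186]
tool_rot: [2.08, 0.274, -2.096]
contact_force: [-0.3, -0.2, -5.2]
opening: 0.0435
```

Emit:
jog_arm(
  moves=[
    [0,10,3,0,0,0,0.7],
    [0,20,5.5,0,0,0,0.7],
    [0,20,5.5,0,0,0,0.7],
    [0,20,5.5,0,0,0,0.7],
    [0,20,5.5,0,0,0,0.7],
    [0,20,5.5,0,0,0,0.7],
    [0,20,5.5,0,0,0,0.7],
    [0,20,5.5,0,0,0,0.7],
    [0,20,5.5,0,0,0,0.7],
    [0,20,5.5,0,0,0,0.7],
    [0,20,5.5,0,0,0,0.7],
    [0,20,5.5,0,0,0,0.7],
    [0,20,5.5,0,0,0,0.7],
    [0,20,5.5,0,0,0,0.7],
    [0,20,5.5,0,0,0,0.7],
    [0,20,5.5,0,0,0,0.7],
    [0,10,4,0,0,0,0.7],
    [0,0,0,0,0,0,0.7],
    [0,0,0,0,0,0,0.7],
  ],
)

```text
time_s: 23.83
tcp_pos: [0.4567, -0.3346, 0.1177]
tool_rot: [2.084, 0.271, -2.097]
contact_force: [0.2, 1.2, -3.9]
opening: 0.0436
```

```bash
python3 - <<'E'
from h import *
go([.4604,-.3344,.0192],.254+np.pi/2)
E
```

```text
t 23.8333 tcp [ 0.4567 -0.3346  0.1177] q [ 0.69  0.48 -0.21  1.83  0.12  0.86 -0.9 ] 
 turn [-0.002  0.005  0.007] then shift mm [98.5  0.8 -3.6] F [ 0.2  1.2 -3.9] open 0.0436
```

Emit:
jog_arm(
  moves=[
    [10,0.5,-3.5,0,0.005,0.007,0.7],
    [25,0,0,0,0,0,0.7],
    [25,0,0,0,0,0,0.7],
    [15,0,0,0,0,0,0.7],
    [5,0,0,0,0,0,0.7],
    [0,0,0,0,0,0,0.7],
    [0,0,0,0,0,0,0.7],
  ],
)

```text
time_s: 24.42
tcp_pos: [0.4617, -0.3334, 0.0389]
tool_rot: [2.087, 0.266, -2.084]
contact_force: [0.7, -0.2, -4.5]
opening: 0.0431
```

```bash
python3 - <<'E'
from h import *
go([.4604,-.3344,.0192],.254+np.pi/2)
a=capture('scene')[110:230,180:330,::-1];b=capture('top')[200:320,430:580,::-1]
cv2.imwrite('pics/m15.png',cv2.resize(np.hstack([a,b]),None,fx=2.6,fy=2.6,interpolation=2))
E
```

```text
t 24.4167 tcp [ 0.4617 -0.3334  0.0389] q [ 0.66  0.58 -0.19  1.89  0.16  0.68 -0.93] 
 turn [ 0.001 -0.001 -0.001] then shift mm [19.7  0.7  1.5] F [ 0.7 -0.2 -4.5] open 0.0431
```

View pics/m15.png

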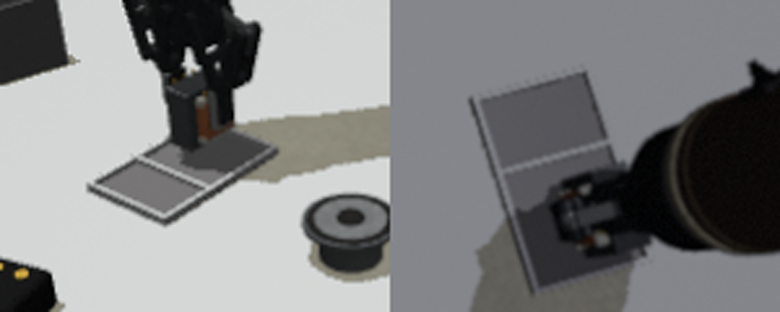

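Transformer hangs upright above the square bay, clear of all rims. Lower.

Emit:
jog_arm(
  moves=[
    [10,0.5,1.5,0,0,0,0.7],
    [6,0,0,0,0,0,0.7],
    [3,0,0,0,0,0,0.7],
    [0,0,0,0,0,0,0.7],
    [0,0,0,0,0,0,0.7],
  ],
)

```text
time_s: 24.93
tcp_pos: [0.4594, -0.3351, 0.0194]
tool_rot: [2.086, 0.265, -2.086]
contact_force: [-2.0, 0.6, 1.7]
opening: 0.0432
```

Emit:
jog_arm(
  moves=[
    [1,0,0,0,0,0,0.7],
    [0,0,0,0,0,0,0.7],
    [0,0,0,0,0,0,0.7],
  ],
)

```text
time_s: 25.18
tcp_pos: [0.4594, -0.3351, 0.0193]
tool_rot: [2.086, 0.264, -2.086]
contact_force: [-6.1, 2.3, 14.6]
opening: 0.0434
```

On the floor. Release and rise.

Emit:
jog_arm(
  moves=[
    [-1,0,0,0,0,0,0.7],
    [0,0,0,0,0,0,0.5],
    [0,0,0,0,0,0,0.2],
    [0,0,0,0,0,0,0],
    [0,0,0,0,0,0,0],
    [0,0,0,0,0,0,0],
    [0,0,0,0,0,0,0],
    [-15,0,0,0,0,0,0],
    [-25,0,0,0,0,0,0],
    [-30,0,0,0,0,0,0],
    [-30,0,0,0,0,0,0],
    [0,0,0,0,0,0,0],
  ],
)

```text
time_s: 26.18
tcp_pos: [0.4627, -0.3365, 0.1249]
tool_rot: [2.091, 0.259, -2.076]
contact_force: [1.3, -0.5, 0.4]
opening: 0.0852
```

```bash
python3 - <<'E'
from h import *
go([.4506,.1213,.12],.254+np.pi/2)
a=capture('scene')[110:230,180:330,::-1];b=capture('top')[200:320,430:580,::-1]
cv2.imwrite('pics/m16.png',cv2.resize(np.hstack([a,b]),None,fx=2.6,fy=2.6,interpolation=2))
E
```

```text
t 26.1833 tcp [ 0.4627 -0.3365  0.1249] q [ 0.69  0.47 -0.21  1.82  0.13  0.85 -0.9 ] 
 turn [-0.    -0.007 -0.007] then shift mm [   4.9 -446.1 -103.3] F [ 1.3 -0.5  0.4] open 0.0852
```

View pics/m16.png

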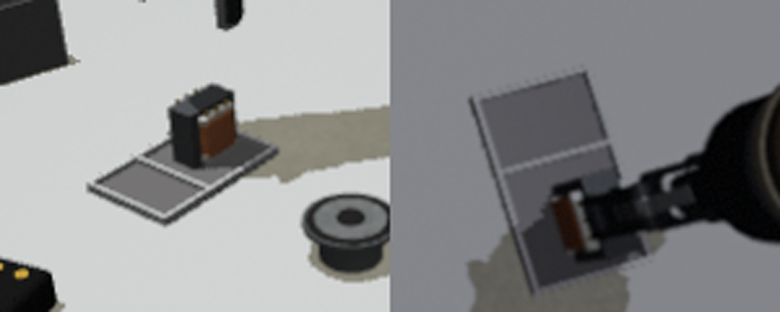

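Emit:
jog_arm(
  moves=[
    [0,-12,-3,0,-0.006,-0.007,0],
    [0,-23,-5.3,0,0,0,0],
    [0,-23,-5.3,0,0,0,0],
    [0,-23,-5.3,0,0,0,0],
    [0,-23,-5.3,0,0,0,0],
    [0,-23,-5.3,0,0,0,0],
    [0,-23,-5.3,0,0,0,0],
    [0,-23,-5.3,0,0,0,0],
    [0,-23,-5.3,0,0,0,0],
    [0,-23,-5.3,0,0,0,0],
    [0,-23,-5.3,0,0,0,0],
    [0,-23,-5.3,0,0,0,0],
    [0,-23,-5.3,0,0,0,0],
    [0,-23,-5.3,0,0,0,0],
    [0,-23,-5.3,0,0,0,0],
    [0,-23,-5.3,0,0,0,0],
    [0,-23,-5.3,0,0,0,0],
    [0,-23,-5.3,0,0,0,0],
    [0,-23,-5.3,0,0,0,0],
    [0,-20,-5,0,0,0,0],
  ],
)

```text
time_s: 27.95
tcp_pos: [0.4459, 0.1248, 0.1201]
tool_rot: [2.078, 0.273, -2.097]
contact_force: [0.6, -0.4, -0.3]
opening: 0.0853
```

Emit:
jog_arm(
  moves=[
    [10,0,0,0,0,0,0],
    [20,0,0,0,0,0,0],
    [15,0,0,0,0,0,0],
    [0,0,0,0,0,0,0],
    [0,0,0,0,0,0,0],
  ],
)

```text
time_s: 28.37
tcp_pos: [0.4458, 0.1226, 0.0751]
tool_rot: [2.077, 0.272, -2.099]
contact_force: [-0.4, 0.6, 0.4]
opening: 0.0853
```

```bash
python3 - <<'E'
from h import *
go([.4506,.1213,.015],.254+np.pi/2)
im=capture('scene')[:,:,::-1]; cv2.imwrite("pics/s17.png",cv2.resize(im[160:310,330:530],None,fx=3,fy=3,interpolation=2))
E
```

```text
t 28.3667 tcp [0.4458 0.1226 0.0751] q [-0.12  0.41 -0.33  2.1   0.2   0.66 -1.9 ] 
 turn [0.    0.009 0.006] then shift mm [60.1  2.5 -4.3] F [-0.4  0.6  0.4] open 0.0853
```

View pics/s17.png

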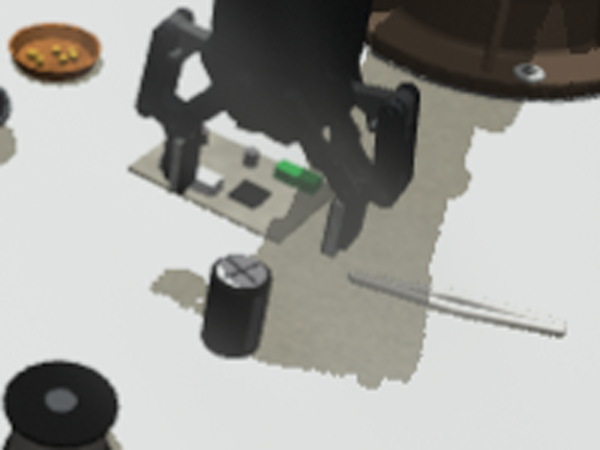

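Emit:
jog_arm(
  moves=[
    [15,2.5,-4,0,0.009,0.006,0],
    [20,0,0,0,0,0,0],
    [15,0,0,0,0,0,0],
    [9,0,0,0,0,0,0],
    [0,0,0,0,0,0,0],
    [0,0,0,0,0,0,0],
  ],
)

```text
time_s: 28.92
tcp_pos: [0.4522, 0.1217, 0.0177]
tool_rot: [2.09, 0.266, -2.083]
contact_force: [-0.0, 0.4, -0.5]
opening: 0.0852
```

```bash
python3 - <<'E'
from h import *
go([.4506,.1213,.015],.254+np.pi/2)
E
```

```text
t 28.9167 tcp [0.4522 0.1217 0.0177] q [-0.17  0.51 -0.27  2.15  0.28  0.51 -1.97] 
 turn [-0.    -0.003 -0.   ] then shift mm [ 2.7 -0.   1.6] F [-0.   0.4 -0.5] open 0.0852
```

Emit:
jog_arm(
  moves=[
    [2,0,1.5,0,-0.003,0,0],
    [0,0,0,0,0,0,0.4],
    [0,0,0,0,0,0,0.6],
    [0,0,0,0,0,0,0.8],
    [0,0,0,0,0,0,0.8],
    [0,0,0,0,0,0,0.8],
    [0,0,0,0,0,0,0.8],
    [0,0,0,0,0,0,0.8],
  ],
  force=40,
)

```text
time_s: 29.58
tcp_pos: [0.4509, 0.1214, 0.0158]
tool_rot: [2.088, 0.266, -2.085]
contact_force: [-0.7, 0.2, 7.0]
opening: 0.034
```

Emit:
jog_arm(
  moves=[
    [-5,0,0,0,0,0,0.8],
    [-15,0,0,0,0,0,0.8],
    [-25,0,0,0,0,0,0.8],
    [-30,0,0,0,0,0,0.8],
    [-30,0,0,0,0,0,0.8],
    [0,0,0,0,0,0,0.8],
  ],
)

```text
time_s: 30.08
tcp_pos: [0.4532, 0.1225, 0.1253]
tool_rot: [2.095, 0.268, -2.078]
contact_force: [1.1, 0.3, -0.4]
opening: 0.0345
```

```bash
python3 - <<'E'
from h import *
go([.5304,-.3162,.019],.254+np.pi/2)
im=capture('scene')[:,:,::-1]; cv2.imwrite("pics/s18.png",cv2.resize(im[130:310,300:530],None,fx=3,fy=3,interpolation=2))
E
```

```text
t 30.0833 tcp [0.4532 0.1225 0.1253] q [-0.09  0.34 -0.35  2.05  0.17  0.77 -1.87] 
 turn [-0.    -0.008  0.   ] then shift mm [106.3 444.   35.5] F [ 1.1  0.3 -0.4] open 0.0345
```

View pics/s18.png

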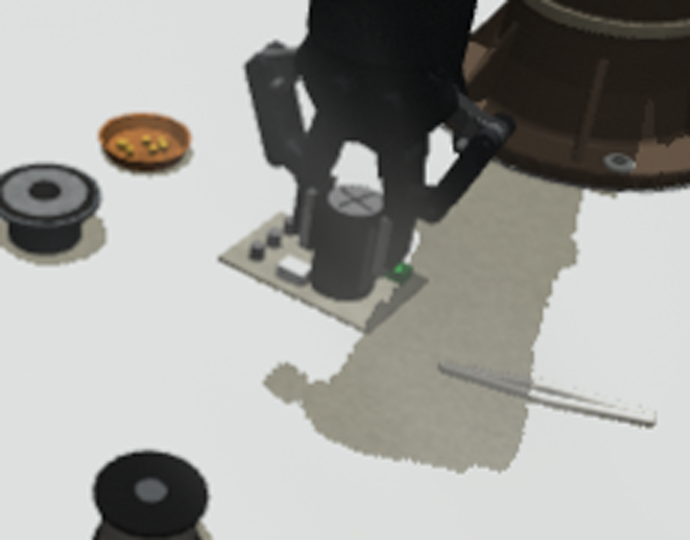

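Emit:
jog_arm(
  moves=[
    [0,12,1,0,-0.007,0,0.8],
    [0,23,1.8,0,0,0,0.8],
    [0,23,1.8,0,0,0,0.8],
    [0,23,1.8,0,0,0,0.8],
    [0,23,1.8,0,0,0,0.8],
    [0,23,1.8,0,0,0,0.8],
    [0,23,1.8,0,0,0,0.8],
    [0,23,1.8,0,0,0,0.8],
    [0,23,1.8,0,0,0,0.8],
    [0,23,1.8,0,0,0,0.8],
    [0,23,1.8,0,0,0,0.8],
    [0,23,1.8,0,0,0,0.8],
    [0,23,1.8,0,0,0,0.8],
    [0,23,1.8,0,0,0,0.8],
    [0,23,1.8,0,0,0,0.8],
    [0,23,1.8,0,0,0,0.8],
    [0,23,1.8,0,0,0,0.8],
    [0,23,1.8,0,0,0,0.8],
    [0,23,1.8,0,0,0,0.8],
    [0,18,1.8,0,0,0,0.8],
  ],
)

```text
time_s: 31.8
tcp_pos: [0.5272, -0.3192, 0.1193]
tool_rot: [2.078, 0.264, -2.095]
contact_force: [0.2, 0.8, 0.5]
opening: 0.0346
```

Emit:
jog_arm(
  moves=[
    [0,0,0,0,0,0,0.8],
    [10,0,0,0,0,0,0.8],
    [20,0,0,0,0,0,0.8],
    [10,0,0,0,0,0,0.8],
    [0,0,0,0,0,0,0.8],
    [0,0,0,0,0,0,0.8],
  ],
)

```text
time_s: 32.3
tcp_pos: [0.5271, -0.3161, 0.0795]
tool_rot: [2.077, 0.268, -2.095]
contact_force: [0.2, 0.8, -0.0]
opening: 0.0336
```

```bash
python3 - <<'E'
from h import *
go([.5304,-.3162,.0188],.254+np.pi/2)
E
```

```text
t 32.3 tcp [ 0.5271 -0.3161  0.0795] q [ 0.6   0.59 -0.22  1.74  0.17  0.84 -1.01] 
 turn [0.001 0.008 0.002] then shift mm [60.7  0.9 -3.2] F [ 0.2  0.8 -0. ] open 0.0336
```

Emit:
jog_arm(
  moves=[
    [10,1,-3,0,0.008,0.002,0.8],
    [15,0,0,0,0,0,0.8],
    [10,0,0,0,0,0,0.8],
    [5,0,0,0,0,0,0.8],
    [0,0,0,0,0,0,0.8],
    [0,0,0,0,0,0,0.8],
  ],
)

```text
time_s: 32.8
tcp_pos: [0.531, -0.3176, 0.0409]
tool_rot: [2.087, 0.264, -2.083]
contact_force: [0.8, -0.1, -0.3]
opening: 0.0338
```

```bash
python3 - <<'E'
from h import *
go([.5304,-.3162,.0188],.254+np.pi/2)
a=capture('scene')[110:230,180:330,::-1];b=capture('top')[200:320,430:580,::-1]
cv2.imwrite('pics/m19.png',cv2.resize(np.hstack([a,b]),None,fx=2.6,fy=2.6,interpolation=2))
E
```

```text
t 32.8 tcp [ 0.531  -0.3176  0.0409] q [ 0.59  0.64 -0.21  1.76  0.18  0.76 -1.02] 
 turn [-0.    -0.002 -0.002] then shift mm [22.1 -1.5  0.2] F [ 0.8 -0.1 -0.3] open 0.0338
```

View pics/m19.png

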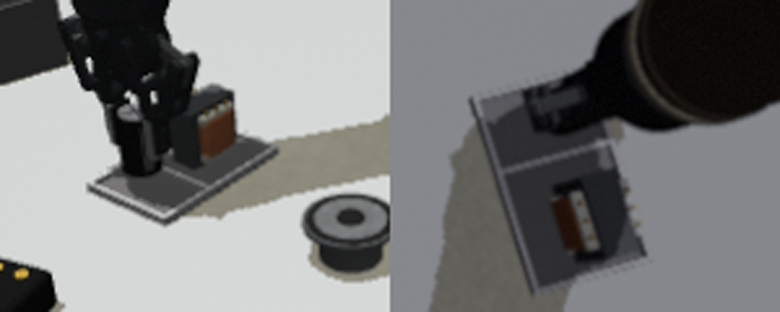

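Short capacitor upright over the narrow bay. Lower.

Emit:
jog_arm(
  moves=[
    [10,-1,0.5,0,0,0,0.8],
    [6,0,0,0,0,0,0.8],
    [4,0,0,0,0,0,0.8],
    [1,0,0,0,0,0,0.8],
    [0,0,0,0,0,0,0.8],
    [0,0,0,0,0,0,0.8],
  ],
)

```text
time_s: 33.4
tcp_pos: [0.53, -0.3169, 0.0192]
tool_rot: [2.087, 0.264, -2.084]
contact_force: [0.1, 0.0, -1.0]
opening: 0.034
```

Emit:
jog_arm(
  moves=[
    [1,0,0,0,0,0,0.8],
    [0,0,0,0,0,0,0.8],
    [0,0,0,0,0,0,0.8],
  ],
)

```text
time_s: 33.65
tcp_pos: [0.5303, -0.317, 0.0189]
tool_rot: [2.088, 0.264, -2.083]
contact_force: [-2.1, 0.4, 5.1]
opening: 0.0339
```

Emit:
jog_arm(
  moves=[
    [0,0,0,0,0,0,0.6],
    [0,0,0,0,0,0,0.4],
    [0,0,0,0,0,0,0.2],
    [0,0,0,0,0,0,0],
    [0,0,0,0,0,0,0],
    [0,0,0,0,0,0,0],
    [0,0,0,0,0,0,0],
    [-15,0,0,0,0,0,0],
    [-25,0,0,0,0,0,0],
    [-30,0,0,0,0,0,0],
    [-30,0,0,0,0,0,0],
    [-25,0,0,0,0,0,0],
    [-25,0,0,0,0,0,0],
  ],
)

```text
time_s: 34.73
tcp_pos: [0.5299, -0.3166, 0.1702]
tool_rot: [2.088, 0.264, -2.083]
contact_force: [0.2, 0.0, 0.1]
opening: 0.0854
```

```bash
python3 - <<'E'
from h import *
go([.35,-.45,.25],.254+np.pi/2)
E
```

```text
t 34.7333 tcp [ 0.5299 -0.3166  0.1702] q [ 0.61  0.49 -0.23  1.66  0.13  1.01 -0.98] 
 turn [-0.    -0.002 -0.003] then shift mm [-79.8  83.9 207.6] F [0.2 0.  0.1] open 0.0854
```

Emit:
jog_arm(
  moves=[
    [-20,10,20,0,0,0,0],
    [-20,10,20,0,0,0,0],
    [-20,10,20,0,0,0,0],
    [0,10,20,0,0,0,0],
    [0,10,20,0,0,0,0],
    [0,10,20,0,0,0,0],
    [0,10,20,0,0,0,0],
    [0,10,20,0,0,0,0],
    [0,10,20,0,0,0,0],
    [0,10,20,0,0,0,0],
    [0,10,20,0,0,0,0],
    [0,10,20,0,0,0,0],
    [0,10,20,0,0,0,0],
    [0,10,20,0,0,0,0],
    [0,10,20,0,0,0,0],
    [0,10,20,0,0,0,0],
    [0,0,0,0,0,0,0],
    [0,0,0,0,0,0,0],
  ],
)

```text
time_s: 36.23
tcp_pos: [0.2586, -0.5526, 0.2281]
tool_rot: [2.089, 0.261, -2.086]
contact_force: [0.6, 0.8, -1.2]
opening: 0.0853
```

```bash
python3 - <<'E'
from h import *
t=capture('top')[:,:,::-1]; s=capture('scene')[:,:,::-1]
cv2.imwrite('pics/topF.png',t);cv2.imwrite('pics/sceneF.png',s)
r=lambda a,w,h:cv2.resize(a,(w,h),interpolation=2)
cv2.imwrite('pics/F2.png',np.vstack([np.hstack([r(t[180:300,115:215],250,300),r(t[215:325,450:540],250,300)]),np.hstack([r(s[320:460,400:540],250,280),r(s[130:220,200:310],250,280)])]))
E
```

```text
(no output)
```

View pics/topF.png

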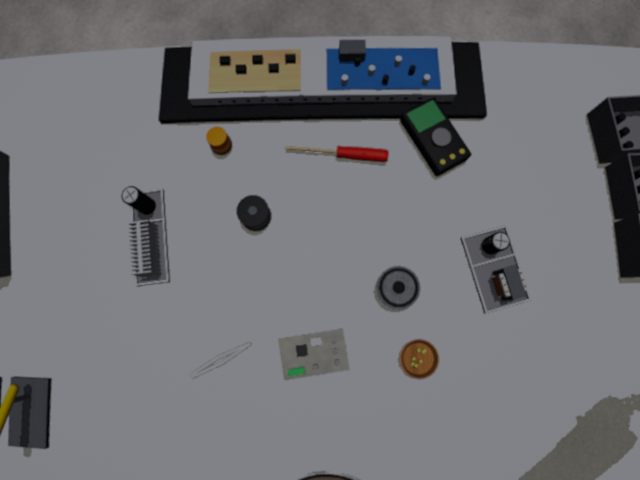

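View pics/F2.png

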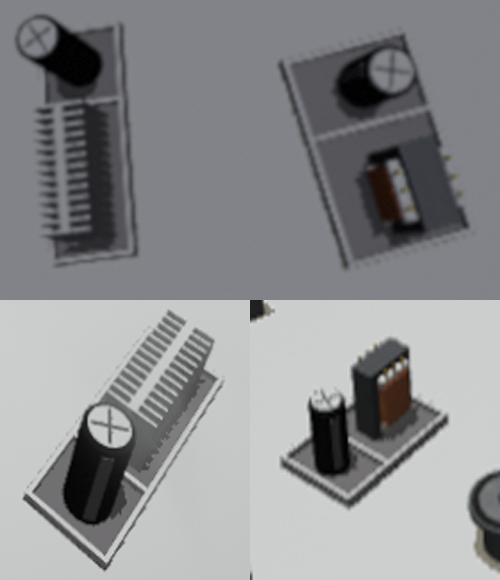

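```bash
python3 - <<'E'
from h import *
out=[]
def box(n,im,c,yaw,l,w,zs):
    a=np.array([np.cos(yaw),np.sin(yaw)]);b=np.array([-a[1],a[0]])
    for z in zs:
        P=[[*(np.array(c)+sx*l/2*a+sy*w/2*b),z] for sx,sy in((1,1),(1,-1),(-1,-1),(-1,1))]
        cv2.polylines(im,[np.round(proj(n,P)*8).astype(int)],True,(0,0,255),1,cv2.LINE_AA,3)
t=np.linspace(0,6.28,30)
for n,f in(('top','topF'),('scene','sceneF')):
    im=cv2.imread(f'pics/{f}.png'); im2=cv2.resize(im,None,fx=1,fy=1)
    box(n,im,[.5255,.332],.123,.096,.038,(.003,.055)); box(n,im,[.458,-.335],.254,.058,.025,(.003,.057))
    for x,y,h in((.6166,.3434,.08),(.5303,-.317,.052)):
        for z in(.003,.003+h): cv2.polylines(im,[np.round(proj(n,np.c_[x+.0175*np.cos(t),y+.0175*np.sin(t),0*t+z])*8).astype(int)],True,(0,0,255),1,cv2.LINE_AA,3)
    out.append(im)
r=lambda a,w,h:cv2.resize(a,(w,h),interpolation=2)
a,s=out
cv2.imwrite('pics/F3.png',np.vstack([np.hstack([r(a[180:300,115:215],300,300),r(a[215:325,450:540],300,300)]),np.hstack([r(s[320:460,400:540],300,300),r(s[130:220,200:310],300,300)])]))
E
```

```text
(no output)
```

View pics/F3.png

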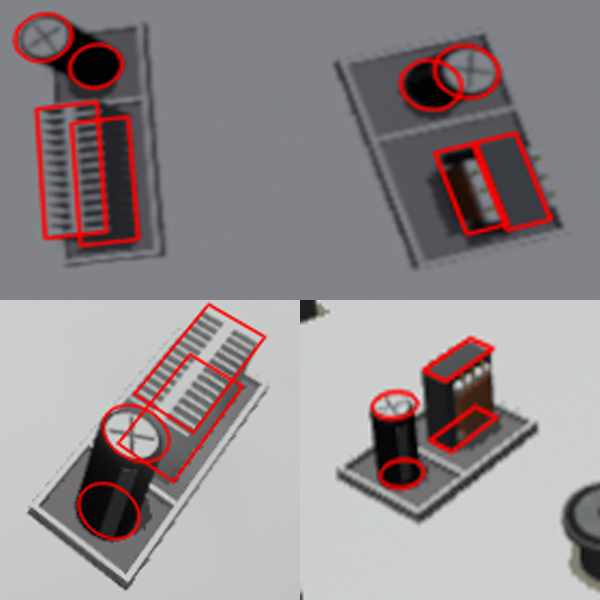

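```bash
python3 -c "
from rig import *
print(job_done())"
```

```text
the job is handed in; nothing more can be done
None
```

Both kits are made up and the job is handed in, at about 36 s of the 112 s allowed. I placed the parts in this order:
- **Slim tray:** the heat sink in the long bay, then the tall capacitor in the small bay.
- **Broad tray:** the transformer in the square bay, then the short capacitor in the narrow bay.

**Position checks:** In the final pictures from both cameras, all four parts match outlines drawn for upright parts on the tray floors, to within about 2 mm. All are clear of the rims and dividers. The loudspeaker and wire reel show at the same pixels as at the start, and the gripper was open and clear.

**Readings that were off:** The capacitors read 34 mm in the gripper rather than 35 mm. The arm ran up to about 6 mm off its target during moves, which I corrected before each placing. For the heat sink, the floor contact showed only as a small change in force before I released it, so I relied on the final pictures to confirm it is seated. The highest force read at the wrist was about 16 N, when the transformer was set down.

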